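# Bed a heatsink on a spring-mounted board

### The job

Pick up the finned heatsink and set it down squarely and centred on the larger of the two chips of the spring-mounted circuit board, its two clip ears pointing along the board's long side, and let go. Then bed it: press it down at its middle with the fingertips with about 10 N, keep that up for a good second and lift clear. The fins and the chip are delicate: never squeeze the heatsink or load the chip with more than 20 N, and leave the other things on the bench alone.

Things in the scene. Friction and masses are not known exactly. Their poses are not given: they have to be found in the camera images.
- heatsink: the heatsink, bare metal: a fin block 66 mm (x) by 66 mm (y), 34 mm high with a flat underside, with a thin clip ear standing out at each x side (90 mm over the ears); 0.22 to 0.45 kg. It starts flat on the bench. Origin at the centre of its underside, z up, x along the line through the ears; the bare y sides are to be gripped. The fin tops serve as a flat face 34 mm above the origin
- board: the circuit board, 170 mm (x, long side) by 120 mm (y), on a 176x126 mm metal tray, together 8 mm thick; its top is 32 mm above the bench. Springs carry it: it stays level and sinks straight down by up to 9 mm at a few N a mm (find out by touch). Origin at the centre of the tray's underside. It bears the larger chip and, on its +x side, a 28 mm square one; other components are under 5 mm high
- fixture: the metal base plate under the board, 200x150x10 mm, fixed on the bench; same axes and centre as the board. Origin at the centre of its underside. Not a target, but mind it: to its right a 0.35 m tall monitor screen fills the back of the bench (x > 0.48, y < -0.03); travel across there no further out than x = 0.35
- chip_top (a point): the middle of the top face of the larger chip (50 mm square), where the heatsink goes: 20 mm from the board's middle toward -x, 14 mm above the board's origin, about 38 mm above the bench when unloaded. Same axes as the board
- tape_roll: a roll of black tape lying flat, 62 mm across, 19 mm high; origin at the centre of its underside. Bystander: leave alone
- tub_screws: open tub of screws, 71x105x41 mm; origin at the centre of its underside. Bystander: leave alone
- screwdriver_cross: screwdriver with a thick handle lying on the bench, 195 mm long; origin at the centre of its underside. Bystander: leave alone

How it is judged:
On the way, in this order (a step that is already met when the one before it is completed fails the run):
1. the heatsink sits in place on the larger chip and has been let go (horizontal distance between heatsink and chip_top below 0.007 m and z of heatsink in the frame of board below 0.017 m and angle between heatsink's own z axis and vertical below 0.06 rad and angle between the x axis of heatsink and the x axis of board, either way round below 0.12 rad and contact force between heatsink and the fingers below 0.1 N and contact force between heatsink and board above 0.8 N), for 0.2 s.
2. the fingertips, within 20 mm of its middle, press on it with over 6 N so that it bears on the chip with 8 to 20 N (its weight of 2 to 4.5 N included) for 1 s without a break (horizontal distance between heatsink and chip_top below 0.007 m and z of heatsink in the frame of board below 0.017 m and angle between heatsink's own z axis and vertical below 0.06 rad and angle between the x axis of heatsink and the x axis of board, either way round below 0.12 rad and contact force between heatsink and the fingers above 6 N and contact force between heatsink and board between 8 and 20 N and horizontal distance between the grasp point and heatsink below 0.02 m), for 1 s.
At the end, for the whole second after the job is handed in: The heatsink rests flat on the larger chip (tilt under 0.06 rad), centred within 7 mm, its ears along the board's long side within 0.12 rad either way round, at rest and let go (all of step 1 and linear speed of heatsink below 0.01 m/s); the robot touches nothing.
It fails at once if the heatsink is squeezed with more than 20 N by each finger (40 N summed over the two) (contact force between heatsink and the fingers above 40 N).
It fails at once if the board is loaded through the heatsink with more than 20 N (contact force between heatsink and board above 20 N).
It fails at once if the robot presses on the board itself with more than 20 N (contact force between any of the fingers, the arm and board above 20 N).
It fails at once if the tape roll, the tub or the screwdriver is moved more than 20 mm (distance of any of tape_roll, tub_screws, screwdriver_cross from where it was at the start of the episode above 0.02 m).
It also fails if it takes over 61 s, if anything falls off the work surface, if the arm or the gripper's body presses on something with over 40 N, if the wrist force passes 120 N, or if a joint passes its speed limit or range.

### The arm

A 6-joint arm with a two-finger parallel gripper is mounted at the origin on the work surface; the furniture and walls round the work are solid. World frame = base frame: x ahead of the robot, y to its left, z up, the work surface at z = 0. Lengths are in m, angles in rad, forces in N, time in s.
With the tool pointing down it reaches from about 0.35 to 0.85 m from the base axis. Payload 8.1 kg.
Tool frame: the origin (TCP) lies on the centre line of the jaws, within the pads' length; the fingertips stand 17 mm ahead of it and the grasp point (between the pads) lies 2 mm behind it; z points along the fingers, y is the line along which they close (so a half turn about z gives the same grasp; the last joint's range is limited). The gripper opens to 93 mm and grips with 3 to 60 N. Pads are 15 mm wide; open, the fingers measure 128 mm over their backs; the gripper's body (75 mm by 188 mm) begins 65 mm behind the grasp point.
Start: joints at [1.07, 0.13, 1.488, -0, 1.523, -0.085], TCP at [0.242, 0.549, 0.202] pointing down, gripper open.
Joint ranges: [-2.96, 2.96], [-0.89, 2.26], [0.02, 2.5], [-1.34, 4.48], [0, 2.73], [-2.66, 2.66]. Speed limits (rad/s): [2.39, 2.39, 2.79, 3.14, 3.14, 3.14].

### API

Orientations are given as a rotation vector (axis times angle).
In Python, from plant import status, eyes, robot gives the robot as it stands. The module is installed in compiled form; this text tells all that it offers.
- The arm moves only by the tool servo_tool, never from a script. Its argument "plan" is text: rows parted by semicolons, each of 4 numbers parted by spaces: the shift along the tool's x, y, z in m, then the turn about the tool's z in degrees. A call has 1 to 12 rows; each row is the pose to reach, as a shift and turn from the pose commanded when the call began, along the tool's axes at that moment; what a row does not reach only later rows make up. A row lasts 1/12 s, in which the tool goes at most 41.7 mm and 7.16 degrees, less where a joint would pass 70% of its speed; a pose out of reach is approached as far as the arm can. A call with a gripper value outside its range is refused whole. "grip" is the closure, from -1 (fully open) to 1 (shut), set as the call begins (left out, the last holds). The fingers move at their own pace and stop on an object; "grip_force" is the grip in N (left out, the last holds). Time passes only in rows, so rows that repeat a pose let the fingers close. It gives the time, the measured TCP pose, the force, the opening and the grip force at its end, in the units of the state.
- status.read_state(): the state, without advancing time (a new reading comes with each control period).
- eyes.read_camera(name): name is "scene" or "top" or "wrist"; returns a dict with "image" (384x512x3 uint8, blue, green, red), "fovy" (degrees; the focal length in pixels is half the picture's height over the tangent of half this angle, whatever the lens; pixels are square), "cx", "cy" (the principal point, pixels), "world_from_camera" (4x4, takes a point from camera to world coordinates); the wrist camera has in their place "hand_eye" (4x4, takes a point from camera to tool coordinates, whose origin is the TCP and whose axes are the flange's). Camera axes: x right, y down, z forward; pixel columns grow to the right and rows downward; lengths in m; the calibration is good to about 2 mm. A picture is of the moment at which its call begins: read the wrist's pose just before it. There is no depth.
- robot.close_job(): hands the job in; it is judged then, once.
The state is a dict: "t": time; "q": joint angles; "dq": joint speeds; "joint_torque": joint torques, N m; "tool_pos": TCP position; "orientation": TCP orientation; "force": force on the tool from outside, world axes, zero at the start; "wrist_torque": the same for the moment, N m; "opening": finger opening in m; "gripper_force": force on a finger pad.
Only numpy, scipy, OpenCV 4.12 (cv2) and the standard library are available. Lean on these libraries where they do the work, as an engineer would, in place of code of your own. Each camera call takes 0.05 s, during which the arm holds its last target. There are 200 camera calls.

## Working session

There is one attempt and no reset: what is moved stays moved. The work goes in short steps, Python scripts to look and compute and a tool call to move; the robot and the scene stay as the last step left them, time stands still between calls to the robot, and variables do not carry over. Pictures are saved under pics/ and viewed, at most 12 in all, crops included, and the job is handed in when it is done.

Besides the shell and the picture viewer there is one more tool, called after "Emit:" in YAML: its name, and indented under it one key for each argument. servo_tool: Moves the arm, as the interface text tells. Its arguments: {"type":"object","properties":{"plan":{"type":"string"},"grip":{"type":"number"},"grip_force":{"type":"number"}},"required":["plan"]}

```bash
mkdir -p pics
cat > h.py <<'E'
import numpy as np, cv2
from scipy.spatial.transform import Rotation as R
from plant import status, eyes, robot
def cam(name):
    s=status.read_state(); c=eyes.read_camera(name)
    if name=="wrist":
        T=np.eye(4);T[:3,:3]=R.from_rotvec(s["orientation"]).as_matrix();T[:3,3]=s["tool_pos"]
        W=T@np.array(c["hand_eye"])
    else: W=np.array(c["world_from_camera"])
    f=c["image"].shape[0]/2/np.tan(np.radians(c["fovy"])/2)
    return c["image"],dict(W=W,f=f,cx=c["cx"],cy=c["cy"])
def unproj(k,uv,z):
    u,v=uv; d=k["W"][:3,:3]@np.array([(u-k["cx"])/k["f"],(v-k["cy"])/k["f"],1]); o=k["W"][:3,3]
    return o+d*(z-o[2])/d[2]
def proj(k,p):
    q=k["W"][:3,:3].T@(np.array(p)-k["W"][:3,3]); return k["f"]*q[:2]/q[2]+[k["cx"],k["cy"]]
E
python3 - <<'E'
from h import *
import pickle
s=status.read_state(); print({k:np.round(v,3) for k,v in s.items()})
K={}
for n in("scene","top","wrist"):
    im,k=cam(n);K[n]=(im,k);print(n,k["W"].round(3).tolist(),k["f"])
pickle.dump(K,open("K0.pkl","wb"))
for n in ("top","scene"): cv2.imwrite(f"pics/{n}0.png",cv2.resize(K[n][0],(800,600),interpolation=cv2.INTER_CUBIC))
E
```

```text
{'t': np.float64(0.0), 'q': array([ 1.07 ,  0.131,  1.489, -0.   ,  1.523, -0.085]), 'dq': array([-0.   , -0.001,  0.   , -0.001, -0.   , -0.   ]), 'joint_torque': array([-1.0000e-03, -5.5981e+01, -4.9177e+01,  7.7000e-02,  3.5000e-02,
       -0.0000e+00]), 'tool_pos': array([0.242, 0.548, 0.201]), 'orientation': array([-6.480e-01, -3.073e+00,  3.000e-03]), 'force': array([-0.307,  0.167,  0.763]), 'wrist_torque': array([-0.023, -0.025,  0.005]), 'gripper_force': np.float64(0.0), 'opening': np.float64(0.093)}
scene [[-0.572, -0.635, 0.519, -0.564], [-0.82, 0.438, -0.368, 0.704], [0.007, -0.636, -0.772, 1.559], [0.0, 0.0, 0.0, 1.0]] 462.1856882908192
top [[0.016, -0.985, 0.171, 0.205], [-1.0, -0.019, -0.01, -0.008], [0.013, -0.171, -0.985, 1.526], [0.0, 0.0, 0.0, 1.0]] 439.30188462888486
wrist [[0.404, 0.885, 0.232, 0.179], [0.915, -0.391, -0.104, 0.576], [-0.001, 0.255, -0.967, 0.385], [0.0, 0.0, 0.0, 1.0]] 291.4586381728492
```

View pics/top0.png

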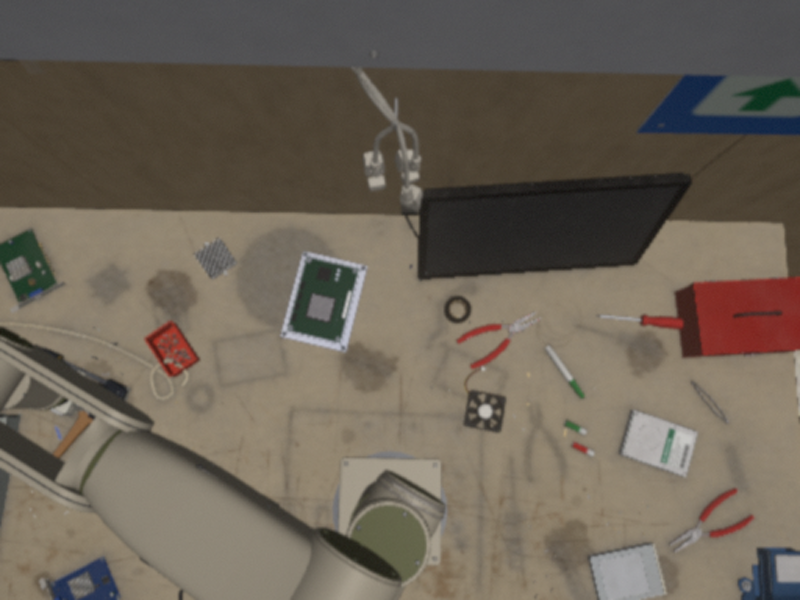

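The top view shows the heatsink near (215,258), the board near (323,302) with the large chip at (321,308) and the small one at (325,272), so board +x points up the picture. I'll crop both for detail.

Run:
```python
from h import *
import pickle
K=pickle.load(open("K0.pkl","rb"))
s=.64
im,k=K["top"]
for n,uv,z in(("hs",(215,258),.034),("chip",(321,308),.038),("small",(325,272),.035),("tub",(172,348),.04)): 
    p=unproj(k,(uv[0]*s,uv[1]*s),z);print(n,p.round(3),np.hypot(p[0],p[1]).round(3), (proj(K["scene"][1],p)).round(0),proj(K["wrist"][1],p).round(0))
a=cv2.resize(im[140:240,115:245],None,fx=5,fy=5,interpolation=cv2.INTER_CUBIC)
cv2.imwrite("pics/topcrop.png",a)
cv2.imwrite("pics/w0.png",K["wrist"][0])
```

```text
hs [0.536 0.397 0.034] 0.667 [160. 219.] [242. 388.]
chip [0.427 0.157 0.038] 0.456 [225. 209.] [ 66. 389.]
small [0.509 0.152 0.035] 0.531 [215. 196.] [ 93. 425.]
tub [0.334 0.475 0.04 ] 0.581 [166. 265.] [232. 260.]
```

View pics/topcrop.png

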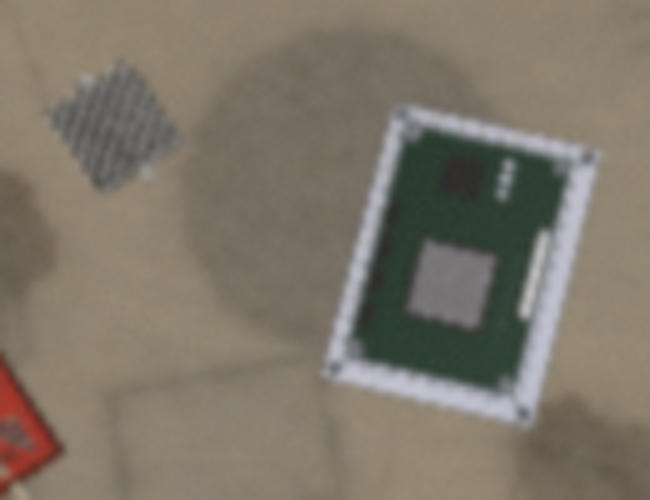

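View pics/w0.png

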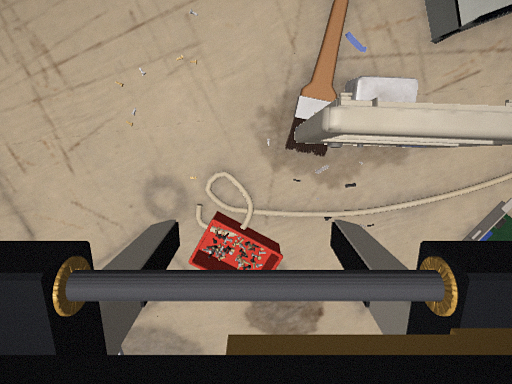

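The crop gives heatsink corners (122,62), (50,115), (105,192), (180,138), with ears at (87,80) and (148,172). The chip is centred near (452,284). The wrist view shows only the tub, near (237,243). Next I'll look at the board from above with the wrist camera.

Emit:
servo_tool:
  plan: "-0.03 -0.02 0 -1;-0.065 -0.045 0 -2;-0.1 -0.07 0 -3;-0.135 -0.095 0 -4;-0.17 -0.12 0 -5;-0.205 -0.145 0 -6;-0.24 -0.17 0 -7;-0.275 -0.195 0 -8;-0.31 -0.22 0 -9;-0.345 -0.245 0 -10;-0.37 -0.262 0 -11;-0.386 -0.273 0 -11"
  grip: -1

```text
t: 1.15
tool_pos: [0.4867, 0.1392, 0.2021]
orientation: [0.353, 3.121, -0.002]
force: [0.1, -0.3, -0.6]
opening: 0.0928
gripper_force: 0.0
```

Emit:
servo_tool:
  plan: "0 0 0 0;0 0 0 0;0 0 0 0;0 0 0 0"

```text
t: 1.48
tool_pos: [0.4846, 0.1443, 0.2021]
orientation: [-0.349, -3.122, -0.0]
force: [-0.7, 0.4, -0.1]
opening: 0.0928
gripper_force: 0.0
```

Run:
```python
from h import *
import pickle
s=status.read_state(); print({k:np.round(s[k],4) for k in("t","tool_pos","orientation","force","q")})
im,k=cam("wrist");pickle.dump((im,k),open("Kb.pkl","wb"))
cv2.imwrite("pics/wb.png",cv2.resize(im,(800,600),interpolation=cv2.INTER_CUBIC));print(k["W"].round(3).tolist())
```

```text
{'t': np.float64(1.4833), 'tool_pos': array([0.4846, 0.1443, 0.2021]), 'orientation': array([-3.4880e-01, -3.1218e+00, -4.0000e-04]), 'force': array([-0.7364,  0.3818, -0.0579]), 'q': array([ 1.8780e-01, -1.2680e-01,  1.7459e+00,  4.0000e-04,  1.5228e+00,
       -1.1605e+00])}
[[0.221, 0.943, 0.248, 0.417], [0.975, -0.214, -0.055, 0.159], [0.001, 0.254, -0.967, 0.385], [0.0, 0.0, 0.0, 1.0]]
```

View pics/wb.png

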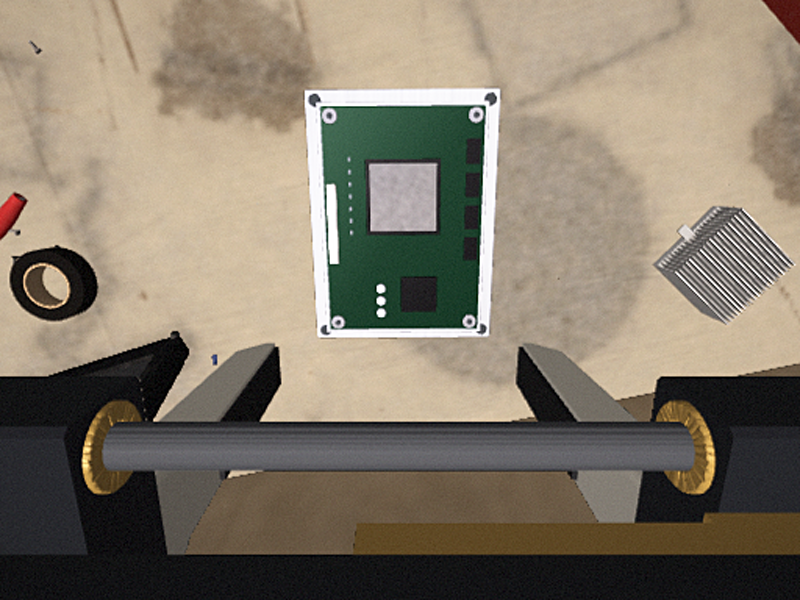

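The wrist view shows the board clearly, with the chip corners at about (367,160), (438,161), (438,233), (369,233). The heatsink is at the right near (725,265). I'll measure both by segmentation.

Run:
```python
from h import *
import pickle
im,k=pickle.load(open("Kb.pkl","rb"))
def ang(a,b): d=b-a; return np.degrees(np.arctan2(d[1],d[0])).round(2)
def quad(m,z,name):
    m=cv2.morphologyEx(m.astype(np.uint8),cv2.MORPH_CLOSE,np.ones((5,5)))
    c=max(cv2.findContours(m,0,2)[0],key=cv2.contourArea)
    h=cv2.convexHull(c)
    for e in range(2,20):
        q=cv2.approxPolyDP(h,e,True)
        if len(q)==4:break
    q=q[:,0].astype(float); P=np.array([unproj(k,p,z)[:2] for p in q])
    sub=np.array([unproj(k,p,z)[:2] for p in c[:,0].astype(float)])
    r=cv2.minAreaRect(sub.astype(np.float32)*1000)
    print(name,q.tolist(),"ctr",P.mean(0).round(4),"sides",[np.linalg.norm(P[i]-P[i-1]).round(4) for i in range(4)],"ang",[ang(P[i-1],P[i]) for i in range(4)],"rect",r)
b,g,r=[im[...,i].astype(int) for i in range(3)]
roi=np.zeros(b.shape,bool); roi[50:230,190:330]=1
green=(g>r+15)&(g>b+5)&roi
quad(green,.032,"pcb")
roi2=np.zeros(b.shape,bool); roi2[98:155,230:286]=1
chip=(abs(g-r)<30)&(g>100)&roi2
quad(chip,.038,"chip")
white=(np.minimum(np.minimum(b,g),r)>215)&roi
quad(white|green,.032,"tray")
```

```text
pcb [[310.0, 68.0], [304.0, 209.0], [212.0, 210.0], [205.0, 68.0]] ctr [0.4501 0.1556] sides [np.float64(0.1185), np.float64(0.1672), np.float64(0.1173), np.float64(0.1685)] ang [np.float64(77.24), np.float64(-12.62), np.float64(-102.12), np.float64(167.79)] rect ((449.9875793457031, 155.50436401367188), (119.33232116699219, 168.92405700683594), 77.6555404663086)
chip [[278.0, 104.0], [278.0, 147.0], [237.0, 147.0], [236.0, 105.0]] ctr [0.4304 0.1593] sides [np.float64(0.048), np.float64(0.0489), np.float64(0.0486), np.float64(0.0478)] ang [np.float64(78.55), np.float64(-11.6), np.float64(-102.77), np.float64(167.72)] rect ((430.1612548828125, 159.57037353515625), (49.5469970703125, 48.8545036315918), 77.23234558105469)
tray [[319.0, 57.0], [312.0, 214.0], [204.0, 215.0], [195.0, 58.0]] ctr [0.448  0.1558] sides [np.float64(0.1387), np.float64(0.1854), np.float64(0.1383), np.float64(0.1857)] ang [np.float64(77.67), np.float64(-12.32), np.float64(-102.22), np.float64(167.81)] rect ((448.0965576171875, 155.40652465820312), (140.17356872558594, 187.0561981201172), 77.52764129638672)
```

Run:
```python
from h import *
import pickle
im,k=pickle.load(open("Kb.pkl","rb"))
s=status.read_state(); Rt=R.from_rotvec(s["orientation"]).as_matrix()
p=unproj(k,(470,170),.034);print(p)
x=np.radians(34); xd=-np.array([np.cos(x),np.sin(x),0]) # tool x heading 214
tgt=p-0.06*xd; d=tgt-s["tool_pos"]; print(tgt,np.hypot(*tgt[:2]),Rt.T@d, Rt.round(3))
```

```text
[0.53924279 0.40182446 0.034     ]
[0.58898505 0.43537603 0.034     ] 0.7324313445358681 [-0.03784971  0.30676159  0.16820287] [[-0.975  0.22  -0.   ]
 [ 0.22   0.975  0.   ]
 [ 0.     0.    -1.   ]]
```

Emit:
servo_tool:
  plan: "-0.003 0.02 0 -4;-0.007 0.05 0 -9;-0.011 0.085 0 -14;-0.015 0.12 0 -19;-0.019 0.155 0 -24;-0.023 0.19 0 -29;-0.027 0.225 0 -34;-0.032 0.26 0 -39;-0.036 0.29 0 -44;-0.038 0.307 0 -47;-0.038 0.307 0 -47;-0.038 0.307 0 -47"

```text
t: 2.53
tool_pos: [0.5874, 0.4375, 0.2007]
orientation: [0.929, -2.997, -0.001]
force: [-6.2, 1.6, -0.6]
opening: 0.0932
gripper_force: 0.0
```

Emit:
servo_tool:
  plan: "0 0 0 0;0 0 0 0;0 0 0 0"

```text
t: 2.78
tool_pos: [0.5875, 0.4364, 0.2013]
orientation: [0.927, -2.998, -0.001]
force: [-6.3, 2.5, -1.1]
opening: 0.0928
gripper_force: 0.0
```

Run:
```python
from h import *
import pickle
s=status.read_state(); print({k:np.round(s[k],4) for k in("t","tool_pos","orientation","force","q")})
im,k=cam("wrist");pickle.dump((im,k),open("Kh.pkl","wb"))
cv2.imwrite("pics/wh.png",cv2.resize(im[:250,130:400],None,fx=2.4,fy=2.4,interpolation=cv2.INTER_CUBIC))
```

```text
{'t': np.float64(2.7833), 'tool_pos': array([0.5875, 0.4364, 0.2013]), 'orientation': array([ 9.2730e-01, -2.9985e+00, -1.2000e-03]), 'force': array([-6.2836,  2.5107, -1.0628]), 'q': array([ 5.6800e-01,  4.9800e-01,  1.0470e+00,  1.5000e-03,  1.5993e+00,
       -1.6026e+00])}
```

View pics/wh.png

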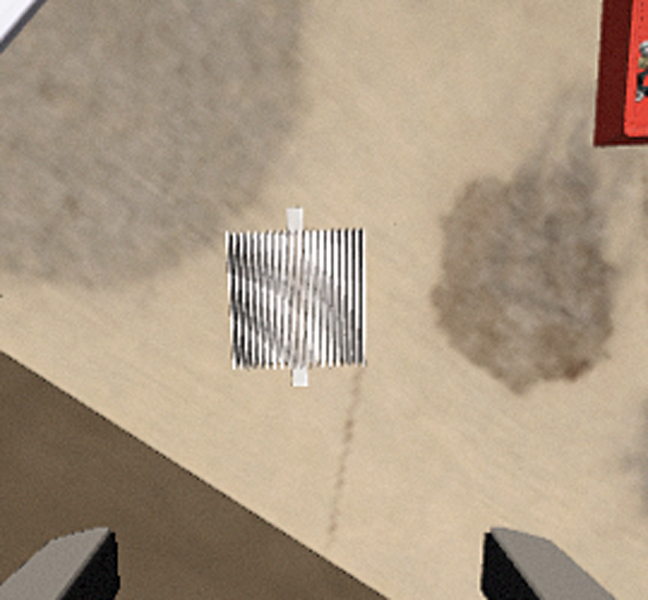

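Heatsink top face corners in the crop are about (228,233), (365,230), (366,362), (234,367), with ears at (294,219) and (300,377). The side force of about 6 N suggests the gripper body is brushing the back wall, so I'll back away as I approach.

Run:
```python
from h import *
import pickle
im,k=pickle.load(open("Kh.pkl","rb"))
s=status.read_state(); Rt=R.from_rotvec(s["orientation"]).as_matrix()
q=np.array([(228,233),(365,230),(366,362),(234,367)])/2.4+[130,0]
P=np.array([unproj(k,p,.034)[:2] for p in q]); print(P.round(4),[np.linalg.norm(P[i]-P[i-1]).round(4) for i in range(4)])
for i in range(4): d=P[i]-P[i-1];print(np.degrees(np.arctan2(d[1],d[0])).round(1),end=" ")
for z in(.034,.003):
  e=[unproj(k,np.array(c)/2.4+[130,0],z)[:2] for c in((294,207),(300,387))]; d=e[0]-e[1];print("\near tips",z,e,np.linalg.norm(d),np.degrees(np.arctan2(d[1],d[0])),(e[0]+e[1])/2)
c=P.mean(0);print(c,"tool heading x",np.degrees(np.arctan2(Rt[1,0],Rt[0,0])), "shift",Rt.T@(np.r_[c,0]-s["tool_pos"]))
```

```text
[[0.5333 0.3571]
 [0.4952 0.4103]
 [0.546  0.4474]
 [0.5853 0.3943]] [np.float64(0.064), np.float64(0.0654), np.float64(0.0629), np.float64(0.0661)]
-144.4 125.6 36.2 -53.5 
ear tips 0.034 [array([0.50577257, 0.37648947]), array([0.57499294, 0.42727497])] 0.0858523544940511 -143.7333013884309 [0.54038276 0.40188222]

ear tips 0.003 [array([0.50354376, 0.37477385]), array([0.57888297, 0.43004862])] 0.0934414125648319 -143.7333013884309 [0.54121336 0.40241123]
[0.53994694 0.40227211] tool heading x -145.63514440668243 shift [ 0.05802737 -0.00161216  0.20146419]
```

Emit:
servo_tool:
  plan: "0.01 0 0 0;0.03 -0.001 0.01 -1;0.048 -0.001 0.035 -1.7;0.057 -0.001 0.065 -1.7;0.058 -0.001 0.095 -1.7;0.058 -0.001 0.115 -1.7;0.058 -0.001 0.12 -1.7;0.058 -0.001 0.12 -1.7;0.058 -0.001 0.12 -1.7;0.058 -0.001 0.12 -1.7"

```text
t: 3.67
tool_pos: [0.5441, 0.4021, 0.0848]
orientation: [-0.968, 2.985, 0.001]
force: [0.0, 0.0, 0.4]
opening: 0.0931
gripper_force: 0.0
```

```bash
cat > rel.py <<'E'
from h import *
import sys
c=np.array(eval(sys.argv[1])); h=float(sys.argv[2])
s=status.read_state(); Rt=R.from_rotvec(s["orientation"]).as_matrix()
print({k:np.round(s[k],4).tolist() for k in("t","tool_pos","force","opening","gripper_force","q")})
print("shift",(Rt.T@(c-s["tool_pos"])).round(4),"turn",-(((h-np.degrees(np.arctan2(Rt[1,0],Rt[0,0]))+90)%180)-90).round(2),"tilt",Rt[:,2].round(4))
E
python3 rel.py ".5400,.4022,.022" 36
```

```text
{'t': 3.6667, 'tool_pos': [0.5441, 0.4021, 0.0848], 'force': [0.0201, 0.0208, 0.3538], 'opening': 0.0931, 'gripper_force': 0.0, 'q': [0.5607, 0.406, 1.3804, 0.0, 1.3516, -1.637]}
shift [0.0034 0.0025 0.0628] turn -0.08 tilt [ 0.003   0.0019 -1.    ]
```

Emit:
servo_tool:
  plan: "0.001 0.001 0.01 0;0.002 0.001 0.02 0;0.003 0.001 0.03 0;0.003 0.001 0.04 0;0.003 0.001 0.045 0;0.003 0.001 0.045 0;0.003 0.001 0.045 0;0.003 0.001 0.045 0"

```text
t: 4.33
tool_pos: [0.5403, 0.3999, 0.0376]
orientation: [-0.967, 2.988, 0.0]
force: [0.5, -0.1, 2.2]
opening: 0.0931
gripper_force: 0.0
```

```bash
python3 rel.py ".5400,.4022,.022" 36
```

```text
{'t': 4.3333, 'tool_pos': [0.5403, 0.3999, 0.0376], 'force': [0.5014, -0.0504, 2.2013], 'opening': 0.0931, 'gripper_force': 0.0, 'q': [0.561, 0.4438, 1.4223, -0.0, 1.275, -1.6359]}
shift [-0.0011  0.002   0.0156] turn -0.13 tilt [ 5.e-04  3.e-04 -1.e+00]
```

Emit:
servo_tool:
  plan: "-0.001 0.001 0.005 0;-0.001 0.002 0.01 0;-0.001 0.002 0.0145 0;-0.001 0.002 0.0155 0;-0.001 0.002 0.0155 0;-0.001 0.002 0.0155 0"

```text
t: 4.83
tool_pos: [0.5394, 0.4019, 0.0215]
orientation: [0.967, -2.988, 0.0]
force: [0.2, -0.0, -0.6]
opening: 0.0932
gripper_force: 0.0
```

Emit:
servo_tool:
  plan: "0 0 0 0;0 0 0 0;0 0 0 0;0 0 0 0;0 0 0 0;0 0 0 0;0 0 0 0;0 0 0 0;0 0 0 0;0 0 0 0"
  grip: 0.5
  grip_force: 8

```text
t: 5.67
tool_pos: [0.5396, 0.402, 0.0217]
orientation: [0.968, -2.989, 0.0]
force: [0.2, 0.2, -0.4]
opening: 0.0308
gripper_force: 0.0
```

Emit:
servo_tool:
  plan: "0 0 0 0;0 0 0 0;0 0 0 0;0 0 0 0"
  grip_force: 14

```text
t: 6.0
tool_pos: [0.5396, 0.402, 0.0217]
orientation: [-0.968, 2.989, -0.0]
force: [0.5, -0.6, -0.5]
opening: 0.0231
gripper_force: 0.0
```

```bash
python3 rel.py ".5400,.4022,.022" 36
```

```text
{'t': 6.0, 'tool_pos': [0.5396, 0.402, 0.0217], 'force': [0.4689, -0.554, -0.5153], 'opening': 0.0231, 'gripper_force': 0.0, 'q': [0.5642, 0.4635, 1.4275, -0.0, 1.2506, -1.6328]}
shift [-0.0005 -0.0001 -0.0003] turn -0.12 tilt [ 0. -0. -1.]
```

The gripper closed to 23 mm without meeting anything, so I need to look.

Run:
```python
from h import *
im,k=cam("wrist"); t,kt=cam("top"); sc,ks=cam("scene")
a=cv2.resize(im,(576,432)); 
u=lambda k,p:proj(k,p).astype(int)
def crop(im,c,r): 
    y=max(c[1]-r,0);x=max(c[0]-r,0);return cv2.resize(im[y:y+2*r,x:x+2*r],(216,216),interpolation=cv2.INTER_CUBIC)
c=np.vstack([crop(t,u(kt,[.54,.40,.03]),45),crop(sc,u(ks,[.54,.40,.03]),45)])
cv2.imwrite("pics/chk.png",np.hstack([a,c]))
```

```text
(no output)
```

View pics/chk.png

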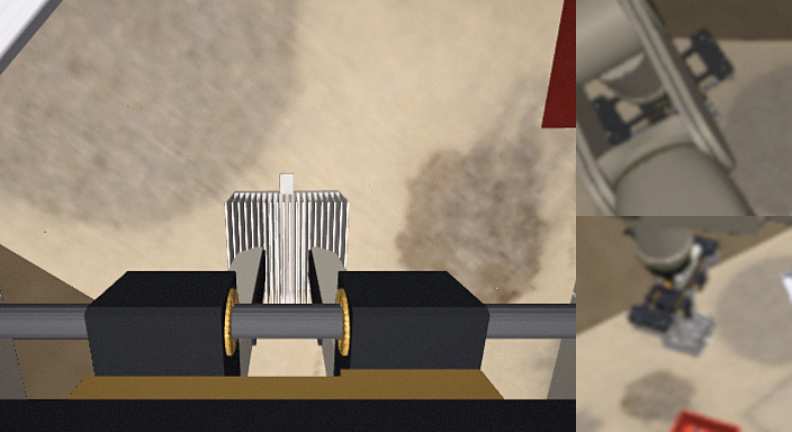

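The fingers overlap the heatsink in the picture. Its near edge runs at (232,192)–(349,192) and it ends near row 305, with the fingers at columns 240–340. I'll work out where it is now.

Run:
```python
from h import *
im,k=cam("wrist"); s=status.read_state(); Rt=R.from_rotvec(s["orientation"]).as_matrix()
for p in((232,192),(349,192),(287,174),(285,303)):
    for z in (.034,.01):
        w=unproj(k,np.array(p)/1.125,z); print(p,z,w.round(4),"tool",(Rt.T@(w-s["tool_pos"])).round(4))
for t in((0,0,0),(0,.0115,.017),(.0075,.0115,.017),(-.0075,.0115,.017)): print(t,proj(k,Rt@np.array(t)+s["tool_pos"])*1.125)
cv2.imwrite("pics/chk2.png",cv2.resize(im[150:320,180:340],(720,600)[::1],interpolation=cv2.INTER_CUBIC))
```

```text
(232, 192) 0.034 [0.5267 0.3556 0.034 ] tool [ 0.0376 -0.0301 -0.0123]
(232, 192) 0.01 [0.5328 0.355  0.01  ] tool [ 0.033  -0.0341  0.0117]
(349, 192) 0.034 [0.4905 0.4058 0.034 ] tool [ 0.0376  0.0319 -0.0123]
(349, 192) 0.01 [0.4914 0.4123 0.01  ] tool [0.033  0.0365 0.0117]
(287, 174) 0.034 [0.502  0.3736 0.034 ] tool [ 0.0471 -0.0009 -0.0123]
(287, 174) 0.01 [0.5045 0.3755 0.01  ] tool [ 0.0439 -0.0009  0.0117]
(285, 303) 0.034 [0.5634 0.4166 0.034 ] tool [-0.0279 -0.0021 -0.0123]
(285, 303) 0.01 [0.5746 0.4246 0.01  ] tool [-0.0416 -0.0022  0.0117]
(0, 0, 0) [288.53085815 250.34192654]
(0, 0.0115, 0.017) [306.19516472 240.87289601]
(0.0075, 0.0115, 0.017) [306.37174791 229.7631588 ]
(-0.0075, 0.0115, 0.017) [306.02174885 251.78336117]
```

View pics/chk2.png

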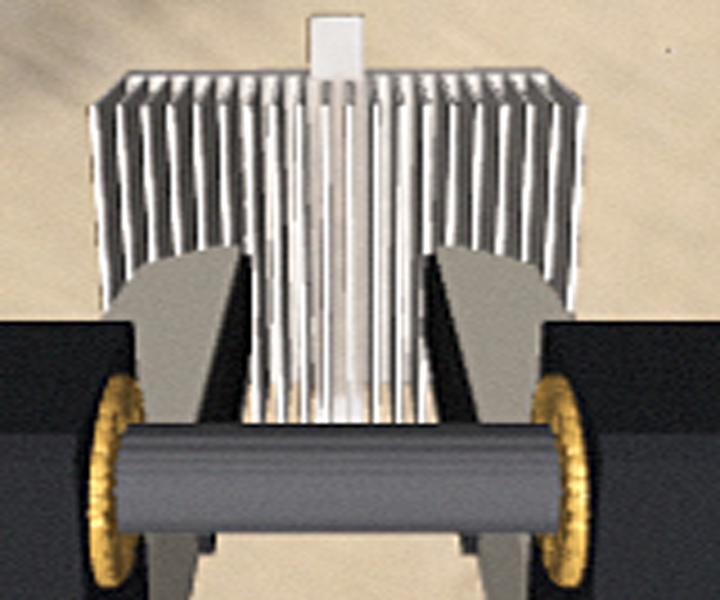

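The fingertips are hovering over the fins. Their image depth is about 0.175 m where the stated tool geometry gives 0.21 m, so they sit about 36 mm short of where the reading puts them, at z≈0.041. That also explains the zero gripper force. I'll open and go about 28 mm lower in steps, watching the force.

Emit:
servo_tool:
  plan: "0 0 -0.004 0;0 0 -0.005 0;0 0 -0.005 0;0 0 -0.005 0;0 0 -0.005 0;0 0 -0.005 0;0 0 -0.005 0;0 0 -0.005 0;0 0 -0.005 0;0 0 -0.005 0;0 0 -0.005 0;0 0 -0.005 0"
  grip: -1

```text
t: 7.2
tool_pos: [0.5396, 0.402, 0.0267]
orientation: [-0.968, 2.989, 0.0]
force: [0.2, -0.4, 0.7]
opening: 0.0923
gripper_force: 0.0
```

Emit:
servo_tool:
  plan: "0 0 0.003 0;0 0 0.006 0;0 0 0.009 0;0 0 0.011 0;0 0 0.013 0;0 0 0.015 0;0 0 0.015 0;0 0 0.015 0"

```text
t: 7.87
tool_pos: [0.5395, 0.4019, 0.0115]
orientation: [0.968, -2.989, 0.0]
force: [0.2, 0.7, -0.1]
opening: 0.0927
gripper_force: 0.0
```

Run:
```python
from h import *
s=status.read_state(); print(s["tool_pos"],s["force"],s["opening"])
im,k=cam("wrist"); sc,ks=cam("scene")
c=proj(ks,[.54,.40,.03]).astype(int)
b=cv2.resize(sc[c[1]-50:c[1]+50,c[0]-40:c[0]+60],(432,432),interpolation=cv2.INTER_CUBIC)
cv2.imwrite("pics/chk3.png",np.hstack([cv2.resize(im[130:310,120:390],(366,244),interpolation=cv2.INTER_CUBIC).copy() if 0 else cv2.resize(im[130:370,176:336],(288,432),interpolation=cv2.INTER_CUBIC),b]))
```

```text
[0.53945692 0.40194513 0.01154222] [ 0.24049502  0.70327637 -0.07481236] 0.09265695260606102
```

View pics/chk3.png

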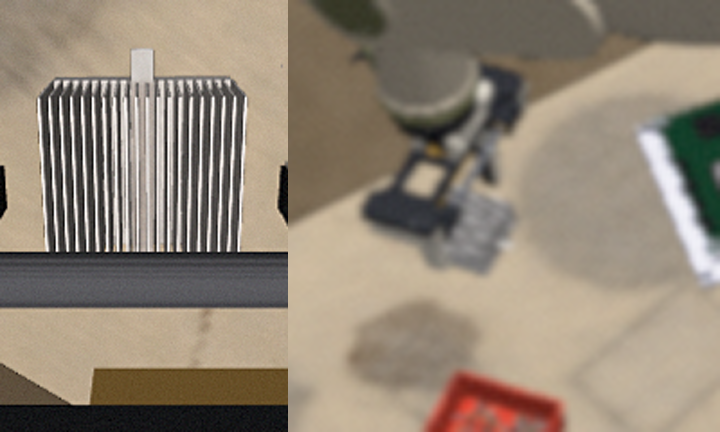

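No contact even though the reading puts the tips below the bench, so the tool offset of about 36 mm is confirmed. The heatsink sits centred between the open fingers. Continuing down.

Emit:
servo_tool:
  plan: "0 0 0.003 0;0 0 0.006 0;0 0 0.009 0;0 0 0.011 0;0 0 0.013 0;0 0 0.015 0;0 0 0.017 0;0 0 0.017 0;0 0 0.017 0"

```text
t: 8.72
tool_pos: [0.5394, 0.4019, -0.0055]
orientation: [0.968, -2.989, 0.0]
force: [0.3, -0.7, 0.1]
opening: 0.0931
gripper_force: 0.0
```

Emit:
servo_tool:
  plan: "0 0 0 0;0 0 0 0;0 0 0 0;0 0 0 0;0 0 0 0;0 0 0 0;0 0 0 0"
  grip: 0.5
  grip_force: 8

```text
t: 9.3
tool_pos: [0.5396, 0.402, -0.0051]
orientation: [-0.967, 2.989, 0.0]
force: [0.3, 0.3, 0.6]
opening: 0.0657
gripper_force: 8.0
```

Emit:
servo_tool:
  plan: "0 0 0 0;0 0 0 0;0 0 0 0;0 0 -0.002 0;0 0 -0.006 0;0 0 -0.012 0;0 0 -0.02 0;0 0 -0.02 0;0 0 -0.02 0"
  grip_force: 14

```text
t: 10.05
tool_pos: [0.5404, 0.4025, 0.016]
orientation: [-0.967, 2.987, 0.001]
force: [0.2, 0.7, -3.7]
opening: 0.0661
gripper_force: 14.0
```

Emit:
servo_tool:
  plan: "0 0 -0.01 0;0 0 -0.025 0;0 0 -0.04 0;0 0 -0.055 0;0 0 -0.065 0;0 0 -0.07 0;0 0 -0.07 0;0 0 -0.07 0"

```text
t: 10.72
tool_pos: [0.5397, 0.4021, 0.085]
orientation: [-0.967, 2.988, 0.0]
force: [0.3, 0.2, -4.1]
opening: 0.0658
gripper_force: 14.0
```

```bash
python3 rel.py ".4312,.1595,.085" -12.4
```

```text
{'t': 10.7167, 'tool_pos': [0.5397, 0.4021, 0.085], 'force': [0.3034, 0.1907, -4.1204], 'opening': 0.0658, 'gripper_force': 13.9933, 'q': [0.5641, 0.3997, 1.3879, 0.0, 1.3535, -1.6328]}
shift [ 2.301e-01 -1.330e-01 -1.000e-04] turn 48.28 tilt [ 4.e-04  3.e-04 -1.e+00]
```

Emit:
servo_tool:
  plan: "0.01 -0.006 0 2;0.03 -0.017 0 6;0.055 -0.032 0 11;0.08 -0.046 0 17;0.105 -0.061 0 23;0.13 -0.075 0 29;0.155 -0.09 0 34;0.18 -0.104 0 39;0.2 -0.116 0 43;0.217 -0.125 0 46;0.227 -0.131 0 48;0.23 -0.133 0 48.3"

```text
t: 11.72
tool_pos: [0.4299, 0.158, 0.0838]
orientation: [-0.344, -3.121, 0.001]
force: [-0.2, -0.5, -4.5]
opening: 0.0657
gripper_force: 14.0
```

Emit:
servo_tool:
  plan: "0 0 0 0;0 0 0 0;0 0 0 0;0 0 0 0"

```text
t: 12.05
tool_pos: [0.4315, 0.1602, 0.0848]
orientation: [0.338, 3.123, 0.0]
force: [0.1, 0.0, -3.0]
opening: 0.0658
gripper_force: 14.0
```

```bash
python3 rel.py ".4312,.1595,.0328" -12.4
python3 - <<'E'
from h import *
im,k=cam("wrist"); t,kt=cam("top")
cv2.imwrite("pics/place.png",np.hstack([cv2.resize(im[60:310,120:400],(560,500),interpolation=cv2.INTER_CUBIC)]))
E
```

```text
{'t': 12.05, 'tool_pos': [0.4315, 0.1602, 0.0848], 'force': [0.1268, 0.0282, -3.0085], 'opening': 0.0658, 'gripper_force': 13.9931, 'q': [0.2439, -0.1659, 2.0, 0.0002, 1.3074, -1.1117]}
shift [ 0.0001 -0.0008  0.052 ] turn 0.06 tilt [ 1.e-04  2.e-04 -1.e+00]
```

View pics/place.png

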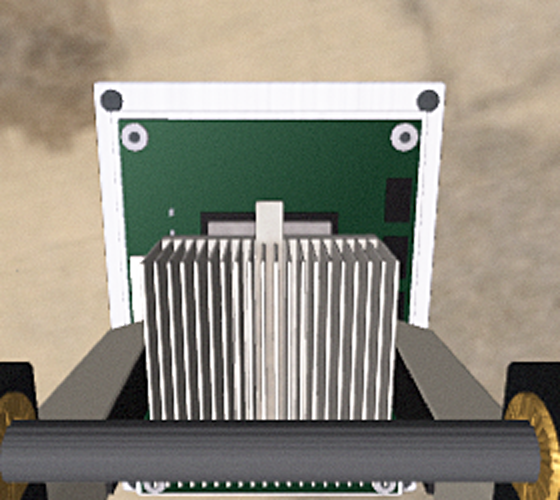

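The heatsink hangs over the chip, centred with it (270 against 268 px) and aligned with the board. Lowering to just above contact, then fine steps.

Emit:
servo_tool:
  plan: "0 0 0.004 0;0 -0.0004 0.01 0;0 -0.0008 0.017 0;0 -0.0008 0.024 0;0 -0.0008 0.031 0;0 -0.0008 0.037 0;0 -0.0008 0.042 0;0 -0.0008 0.046 0;0 -0.0008 0.048 0;0 -0.0008 0.049 0;0 -0.0008 0.049 0;0 -0.0008 0.049 0"

```text
t: 13.15
tool_pos: [0.4312, 0.1587, 0.036]
orientation: [0.34, 3.123, 0.0]
force: [-0.9, 0.6, -3.2]
opening: 0.0657
gripper_force: 14.0
```

Emit:
servo_tool:
  plan: "0 0 0 0;0 0 0 0;0 0 0.0005 0;0 0 0.001 0;0 0 0.0015 0;0 0 0.002 0;0 0 0.002 0;0 0 0.002 0"

```text
t: 13.82
tool_pos: [0.4309, 0.1586, 0.0337]
orientation: [-0.34, -3.123, 0.0]
force: [0.5, 0.4, -3.1]
opening: 0.0661
gripper_force: 14.0
```

Emit:
servo_tool:
  plan: "0 0 0.0005 0;0 0 0.001 0;0 0 0.001 0;0 0 0.001 0;0 0 0.001 0;0 0 0.001 0"

```text
t: 14.32
tool_pos: [0.431, 0.1587, 0.0328]
orientation: [0.34, 3.123, 0.0]
force: [-0.3, -0.5, -3.2]
opening: 0.0659
gripper_force: 14.0
```

Emit:
servo_tool:
  plan: "0 0.0008 0.0005 0;0 0.0008 0.001 0;0 0.0008 0.0015 0;0 0.0008 0.0015 0;0 0.0008 0.0015 0;0 0.0008 0.0015 0"

```text
t: 14.82
tool_pos: [0.4313, 0.1595, 0.0315]
orientation: [0.34, 3.123, 0.0]
force: [-1.9, -1.0, 1.4]
opening: 0.0659
gripper_force: 14.0
```

Emit:
servo_tool:
  plan: "0 0 0.0005 0;0 0 0.001 0;0 0 0.001 0;0 0 0.001 0;0 0 0.001 0;0 0 0.001 0"

```text
t: 15.32
tool_pos: [0.4313, 0.1595, 0.0306]
orientation: [0.34, 3.123, 0.0]
force: [-3.8, -1.3, 6.1]
opening: 0.0663
gripper_force: 14.0
```

Contact is made at a reading of about 0.032, with the stiffness around 5 N/mm. I'll ease up so the board just carries the weight, then let go.

Emit:
servo_tool:
  plan: "0 0 -0.0005 0;0 0 -0.001 0;0 0 -0.0013 0;0 0 -0.0013 0;0 0 -0.0013 0"

```text
t: 15.73
tool_pos: [0.4313, 0.1595, 0.0315]
orientation: [0.34, 3.123, 0.0]
force: [-0.9, -0.1, 0.9]
opening: 0.066
gripper_force: 14.0
```

Emit:
servo_tool:
  plan: "0 0 0 0;0 0 0 0;0 0 0 0;0 0 0 0;0 0 0 0;0 0 0 0;0 0 0 0;0 0 0 0"
  grip: -1

```text
t: 16.4
tool_pos: [0.4312, 0.1594, 0.0315]
orientation: [0.34, 3.123, -0.0]
force: [0.2, -0.6, -0.2]
opening: 0.0926
gripper_force: 0.0
```

Emit:
servo_tool:
  plan: "0 0 -0.005 0;0 0 -0.015 0;0 0 -0.03 0;0 0 -0.045 0;0 0 -0.06 0;0 0 -0.075 0;0 0 -0.085 0;0 0 -0.09 0;0 0 -0.09 0;0 0 -0.09 0;0 0 -0.09 0"

```text
t: 17.32
tool_pos: [0.4305, 0.1593, 0.1206]
orientation: [-0.34, -3.122, 0.001]
force: [-0.5, 0.6, 0.2]
opening: 0.0931
gripper_force: 0.0
```

```bash
python3 rel.py ".4312,.1595,.0328" -12.4
python3 - <<'E'
from h import *
im,k=cam("wrist")
print(k["W"].round(4).tolist())
import pickle;pickle.dump((im,k),open("Kp.pkl","wb"))
cv2.imwrite("pics/rel.png",cv2.resize(im[60:310,120:400],(672,600),interpolation=cv2.INTER_CUBIC))
E
```

```text
{'t': 17.3167, 'tool_pos': [0.4305, 0.1593, 0.1206], 'force': [-0.5438, 0.6341, 0.2042], 'opening': 0.0931, 'gripper_force': 0.0, 'q': [0.2426, -0.2048, 1.9656, 0.0, 1.3822, -1.1114]}
shift [-0.0007  0.0004  0.0878] turn -0.02 tilt [-1.4e-03 -3.0e-04 -1.0e+00]
[[0.2154, 0.9446, 0.2476, 0.363], [0.9765, -0.2083, -0.0547, 0.1737], [-0.0001, 0.2535, -0.9673, 0.304], [0.0, 0.0, 0.0, 1.0]]
```

View pics/rel.png

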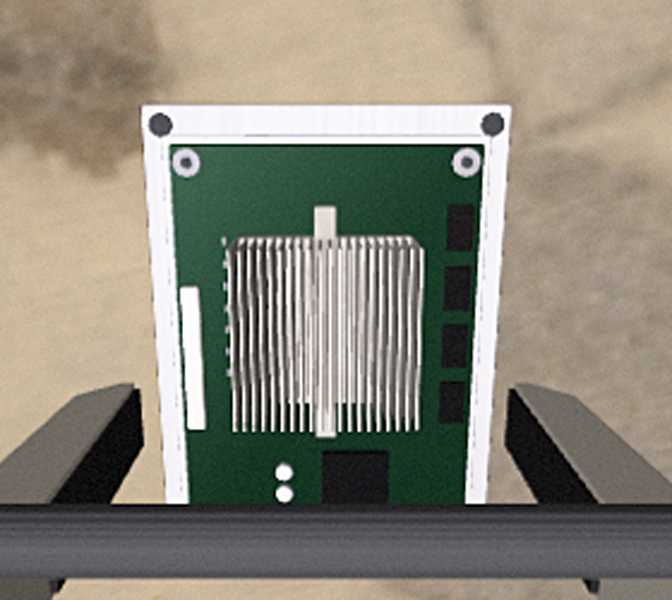

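The heatsink stands on the chip and looks aligned, with its top face at about (227,248), (423,248), (419,432), (232,432). Checking the centring by numbers.

Run:
```python
from h import *
import pickle
im,k=pickle.load(open("Kp.pkl","rb"))
f=lambda p,z:unproj(k,np.array(p)/2.4+[120,60],z)[:2]
P=np.array([f(p,.071) for p in((227,248),(423,248),(419,432),(232,432))]);print(P.round(4),P.mean(0),[np.linalg.norm(P[i]-P[i-1]).round(4) for i in range(4)])
bx=np.array([.977,-.2147]);by=np.array([.2147,.977])
pe=f((327,144),.031); print("pcb -x edge at board x:",pe@bx,"->chip x",pe@bx+.065, "hs bottom edge x+33",f((326,237),.037)@bx+.033,"hs top ctr x",P.mean(0)@bx, "ear tip+45",f((326,207),.04)@bx+.045)
l,r=f((170,144),.031),f((484,144),.031);print("board y ctr",(l+r)@by/2,"hs y",P.mean(0)@by,"w",np.linalg.norm(l-r),"ang",np.degrees(np.arctan2(*(r-l)[::-1])))
```

```text
[[0.393  0.134 ]
 [0.4072 0.1983]
 [0.4726 0.1848]
 [0.4581 0.1191]] [0.43273563 0.1590527 ] [np.float64(0.0668), np.float64(0.0658), np.float64(0.0668), np.float64(0.0673)]
pcb -x edge at board x: 0.32193212377556835 ->chip x 0.38693212377556835 hs bottom edge x+33 0.3894807713359937 hs top ctr x 0.3886341006352143 ear tip+45 0.3897391451778711
board y ctr 0.24907008784166978 hs y 0.24830282698829403 w 0.11904922537467563 ang 77.56382574522567
```

It is within about 2 mm of centre. I'll close the fingers and come down to press; fin-top contact should come near a reading of 0.052.

Emit:
servo_tool:
  plan: "0 0 0 0;0 0 0.005 0;0 0 0.015 0;0 0 0.025 0;0 0 0.035 0;0 0 0.044 0;0 0 0.052 0;0 0 0.056 0;0 0 0.058 0;0 0 0.058 0;0 0 0.058 0;0 0 0.058 0"
  grip: 1

```text
t: 18.37
tool_pos: [0.4317, 0.1596, 0.0641]
orientation: [0.34, 3.122, 0.001]
force: [-0.2, 0.7, 0.0]
opening: 0.0178
gripper_force: 0.0
```

Emit:
servo_tool:
  plan: "0 0 0.001 0;0 0 0.002 0;0 0 0.003 0;0 0 0.004 0;0 0 0.005 0;0 0 0.005 0;0 0 0.005 0"

```text
t: 18.95
tool_pos: [0.431, 0.1594, 0.0584]
orientation: [-0.34, -3.123, 0.0]
force: [0.0, 0.8, -0.1]
opening: 0.0007
gripper_force: 0.0
```

Emit:
servo_tool:
  plan: "0 0 0.001 0;0 0 0.002 0;0 0 0.003 0;0 0 0.003 0;0 0 0.003 0"

```text
t: 19.37
tool_pos: [0.431, 0.1594, 0.0554]
orientation: [-0.34, -3.123, 0.0]
force: [0.1, 0.7, -0.4]
opening: 0.0004
gripper_force: 0.0
```

Emit:
servo_tool:
  plan: "0 0 0.0005 0;0 0 0.001 0;0 0 0.0015 0;0 0 0.0015 0;0 0 0.0015 0"

```text
t: 19.78
tool_pos: [0.4313, 0.1595, 0.0543]
orientation: [0.34, 3.123, 0.0]
force: [-1.6, -0.2, 3.4]
opening: 0.0007
gripper_force: 1.5
```

Emit:
servo_tool:
  plan: "0 0 0.0005 0;0 0 0.001 0;0 0 0.001 0;0 0 0.001 0"

```text
t: 20.12
tool_pos: [0.4313, 0.1595, 0.0535]
orientation: [0.34, 3.123, 0.0]
force: [-2.0, -1.0, 6.6]
opening: 0.0004
gripper_force: 3.5
```

Emit:
servo_tool:
  plan: "0 0 0.0004 0;0 0 0.0008 0;0 0 0.0008 0;0 0 0.0008 0;0 0 0.0008 0"

```text
t: 20.53
tool_pos: [0.4313, 0.1595, 0.0529]
orientation: [0.34, 3.123, -0.0]
force: [-4.0, -1.4, 9.2]
opening: 0.0004
gripper_force: 4.8
```

Emit:
servo_tool:
  plan: "0 0 0 0;0 0 0 0;0 0 0 0;0 0 0 0"

```text
t: 20.87
tool_pos: [0.4313, 0.1595, 0.0529]
orientation: [0.34, 3.123, -0.0]
force: [-5.3, -1.9, 9.4]
opening: 0.0004
gripper_force: 4.8
```

Emit:
servo_tool:
  plan: "0 0 0.0001 0;0 0 0.0001 0;0 0 0.0001 0;0 0 0.0001 0;0 0 0.0001 0;0 0 0.0001 0;0 0 0.0001 0;0 0 0.0001 0"

```text
t: 21.53
tool_pos: [0.4313, 0.1595, 0.0529]
orientation: [0.34, 3.123, 0.0]
force: [-4.6, -1.1, 10.3]
opening: 0.0004
gripper_force: 4.9
```

Emit:
servo_tool:
  plan: "0 0 0 0;0 0 0 0;0 0 0 0;0 0 0 0;0 0 0 0;0 0 0 0;0 0 0 0;0 0 0 0"

```text
t: 22.2
tool_pos: [0.4313, 0.1595, 0.0529]
orientation: [0.34, 3.123, 0.0]
force: [-3.7, -1.4, 10.5]
opening: 0.0007
gripper_force: 4.9
```

Emit:
servo_tool:
  plan: "0 0 -0.001 0;0 0 -0.002 0;0 0 -0.003 0;0 0 -0.005 0;0 0 -0.01 0;0 0 -0.025 0;0 0 -0.045 0;0 0 -0.06 0;0 0 -0.07 0;0 0 -0.07 0;0 0 -0.07 0;0 0 -0.07 0"

```text
t: 23.2
tool_pos: [0.4306, 0.1593, 0.1211]
orientation: [-0.34, -3.122, 0.001]
force: [0.1, 0.5, -0.5]
opening: 0.0002
gripper_force: 0.0
```

```bash
python3 rel.py ".4312,.1595,.0328" -12.4
python3 - <<'E'
from h import *
import pickle
im,k=cam("wrist")
im0,_=pickle.load(open("Kp.pkl","rb"))
# heatsink-vs-board motion since release, using the same view: report proj of release estimate
cv2.imwrite("pics/end.png",cv2.resize(im[60:310,120:400],(672,600),interpolation=cv2.INTER_CUBIC))
E
```

```text
{'t': 23.2, 'tool_pos': [0.4306, 0.1593, 0.1211], 'force': [0.1389, 0.4893, -0.492], 'opening': 0.0002, 'gripper_force': 0.0, 'q': [0.2426, -0.2053, 1.9651, -0.0, 1.3831, -1.1114]}
shift [-0.0007  0.0004  0.0883] turn -0.02 tilt [-1.2e-03 -3.0e-04 -1.0e+00]
```

View pics/end.png

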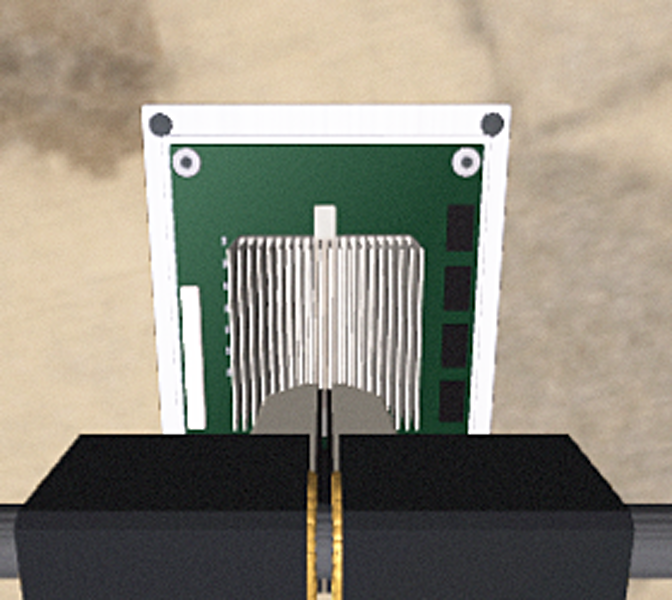

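The heatsink hasn't moved: its front edge is still at row 237 and the ear at (325,207). The press stayed near 10 N for well over a second, and the gripper is clear. Handing in.

```bash
python3 -c "
from plant import robot; print(robot.close_job())"
```

```text
the job is handed in; nothing more can be done
None
```

The heatsink is on the larger chip, about 2 mm off centre by camera and ears along the board's long side; I let go, pressed it at about 9–10 N for some 1.7 s, lifted clear and handed the job in at about 23 s (no verdict was shown).

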